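# Set the core length gauge to its marked stop

## Task

Set the core length gauge: with a fingertip, press down the sprung plate in the middle of its sliding carriage to free the brake, keep it pressed and push the carriage along the rail until it rests against the stop marked with the upright round-headed pin. Then let the plate spring back up so that the brake holds the carriage there. Work gently: nothing needs gripping, the carriage must not be forced along with its brake on, and leave the loose concrete core, the bottle and the spirit level where they are.

Things in the scene. Friction and masses are not known exactly. Their poses are not given: they have to be found in the camera images.
- gauge: bench gauge for rock and concrete cores, fixed: grey base plate 210 x 480 x 16 mm with a slotted steel rail 44 mm wide along its y axis (top 40 mm above the bench), and a low V cradle beside the rail (on its +x side) with a fixed dark end plate 82 mm high at its -y end. Origin: on the bench, under the rail's centre line, at mid length; x across, y along the rail, z up. The carriage and both stops sit on the rail, on the line x = 0.
- carriage (a joint): position of the carriage along the gauge's +y axis, m, 0 at mid-rail, either way up to 0.16. It carries the press plate, and a jaw arm over the cradle that reaches 133 mm to +x and is 89 mm high at most. With the plate up a brake holds it: it takes more than about 30 N to drag it. With the plate pressed it slides with about 1 N and some damping (4 N per m/s).
- carriage_mid (a point): middle of the aluminium carriage (80 mm across the rail, 96 mm along it), 70 mm above the bench, level with the tops of its two end blocks. The end blocks (20 mm thick along the rail, 80 mm across it) rise at its two ends; between them lies a channel 56 mm long along the rail, open to both sides, with the press plate in it. The carriage's end faces are 48 mm from this point along the rail.
- pad_top (a point): centre of the top face of the press plate, a black ribbed rubber-faced plate 52 mm along the rail and 74 mm across it in the channel between the end blocks. Unpressed its top is 62 mm above the bench, 8 mm below the tops of the end blocks. It moves down with the plate.
- release (a joint): how far the press plate is pressed down, m: 0 up (brake on), 0.006 fully down on its hard stop. Spring: 8 N to start it, 13 N fully down; the brake is free once it is down about 1 mm; 3 to 4 mm is a good press. It springs back when let go and the brake bites again.
- marked_stop: the marked stop: a dark steel block clamped on the rail, 60 mm across the rail, 24 mm along it, top 66 mm above the bench, with an upright steel pin on it that ends in a flat round head 30 mm across, 95 mm above the bench at most. Origin: on the rail's centre line, at the middle of the block, on its underside 41 mm above the bench. It is fixed, on either side of the carriage; the carriage rests against it when the carriage's middle is 60 mm from this origin along the rail.
- plain_stop: the other stop: the same block without pin, on the other side of the carriage. Same origin.
- core: loose concrete core standing on the bench beyond the gauge, 54 mm diameter, 110 mm high, origin at the centre of its underside. Leave it alone.
- bottle: loose water bottle with a green cap, standing to the left (+y end) of the gauge, 64 mm diameter, 170 mm high, origin at the centre of its underside. Leave it alone.
- level: loose yellow spirit level, standing on its edge between the robot and the gauge, 230 mm long (its y axis), 22 mm thick, 45 mm high, origin at the centre of its underside. Leave it alone.

How it is judged:
By the outcome, as a careful person would: the job done as asked, in the order asked, and still so for the second after the job is handed in, with the robot touching nothing.
It also fails if it takes over 40 s, if anything falls off the work surface, if the arm or the gripper's body presses on something with over 40 N, if the wrist force passes 120 N, or if a joint passes its speed limit or range.

## Robot

A 7-joint arm with a two-finger parallel gripper is mounted at the origin on the work surface. World frame = base frame: x ahead of the robot, y to its left, z up, the work surface at z = 0. Lengths are in m, angles in rad, forces in N, time in s.
With the tool pointing down it reaches from about 0.4 to 0.875 m from the base axis. Payload 19.3 kg.
Tool frame: the origin (TCP) lies at the very end of the fingers, on their centre line; the grasp point (between the pads) lies 19 mm behind it (ctrl.grip_depth is the distance from the TCP to the grasp point, in m); z points along the fingers, y is the line along which they close (so a half turn about z gives the same grasp; the last joint's range is limited). The gripper opens to 85 mm and grips with 20 to 120 N. Pads are 22 mm wide; open, the fingers measure 114 mm over their backs; the gripper's body (76 mm by 85 mm) begins 54 mm behind the grasp point. The pads swing forward as they close: fully open they stand 13 mm farther back than shut.
Start: joints at [-1.417, 0.521, -0.036, 1.599, 0.021, 1.021, -0.113], TCP at [0.139, 0.609, 0.231] pointing down, gripper open.
Joint ranges: [-2.91, 2.91], [-0.3, 2.13], [-1.5, 1.42], [0.17, 2.43], [-1.26, 4.41], [0.16, 1.93], [-2.52, 2.52]. Speed limits (rad/s): [1.89, 1.89, 2.39, 2.39, 3.01, 3.01, 3.01].

## Interface

Orientations are given as a rotation vector (axis times angle).
In Python, from workcell import ctrl gives the robot as it stands. The module is installed in compiled form; this text tells all that it offers.
- The arm moves only by the shell command python3 -m jog 'ROWS'. ROWS is JSON, a list that holds one entry, the list of rows, each a list of 7 numbers: the closure, from -1 (fully open) to 1 (shut), then the shift along the tool's x, y, z as a fraction of full scale, then the turn, a rotation vector about the tool's x, y, z as a fraction of full scale. A call has 1 to 12 rows; each row shifts and turns the commanded pose from where the row before left it, along the tool's axes as they then stand; what a row does not reach is not made up. Full scale, the value 1, is 250 mm for a shift and pi/2 rad for a turn. A row lasts 1/12 s, in which the tool goes at most 41.7 mm and 7.16 degrees, less where a joint would pass 70% of its speed; a pose out of reach is approached as far as the arm can. A call with a number of a shift or a turn outside -1 to 1 is refused whole. A call with a gripper value outside its range is refused whole. The fingers move at their own pace and stop on an object; the grip force is fixed at half the most. Time passes only in rows, so rows that do not move let the fingers close. It gives the time, the measured TCP pose, the force, the opening and the grip force at its end, in the units of the state.
- ctrl.get_state(): the state, without advancing time (a new reading comes with each control period).
- ctrl.camera(name): name is "scene" or "top" or "wrist"; returns the picture (384x512x3 uint8, blue, green, red); there is no depth.
- ctrl.get_calibration(name): a dict with "fx", "fy", "cx", "cy" (pixels), "k1" (the pictures are not rectified: a ray, as slopes to the right and down, at radius r is drawn at 1 + k1 r^2 times it, then the intrinsics apply), "R" (3x3) and "t" (3): a world point X has camera coordinates R X + t. Camera axes: x right, y down, z forward; pixel columns grow to the right and rows downward; lengths in m; the calibration is good to about 2 mm. A picture is of the moment at which its call begins: read the wrist's pose just before it. get_calibration takes no time and is no camera call; for the wrist camera it gives the pose at the moment of the call.
- ctrl.close_job(): hands the job in; it is judged then, once.
Trained networks look in the newest picture that a camera, given by its name, has taken for a name from the list of things; names that differ only in an ending like _2 or _b are one class to them, and where a whole thing is asked for, a point or a joint stands for the part that bears it (a point fixed in the world has none). Each returns a list of dicts, best first, with "score" (0 to 1); they miss things now and then, are a little off and sometimes report something else, mostly with a low value. They report only what shows in the picture. A call takes as long as a camera call.
- ctrl.look_for(thing, camera): "extent" ([centre column, centre row, width, height] in pixels, round what is visible of it).
- ctrl.tip_of(thing, camera): "pixel" ([column, row] in pixels: a listed point, or the origin of a listed thing).
The state is a dict: "time": time; "qpos": joint angles; "joint_vel": joint speeds; "joint_efforts": joint torques, N m; "eef_pos": TCP position; "eef_rot": TCP orientation; "contact_force": force on the tool from outside, world axes, zero at the start; "moment": the same for the moment, N m; "width": finger opening in m; "grasp_force": force on a finger pad.
Only numpy, scipy, OpenCV 4.12 (cv2) and the standard library are available. Lean on these libraries where they do the work, as an engineer would, in place of code of your own. Each camera call takes 0.05 s, during which the arm holds its last target. There are 200 camera calls.

## Working session

There is one attempt and no reset: what is moved stays moved. The work goes in short steps, Python scripts to look and compute and a shell command to move; the robot and the scene stay as the last step left them, time stands still between calls to the robot, and variables do not carry over. Pictures are saved under pics/ and viewed, at most 10 in all, crops included, and the job is handed in when it is done.

```bash
mkdir -p pics; cat > h.py <<'E'
import numpy as np, cv2
from workcell import ctrl
from scipy.spatial.transform import Rotation as Rn
def ray(cam,px,z):
    c=ctrl.get_calibration(cam); K=np.array([[c['fx'],0,c['cx']],[0,c['fy'],c['cy']],[0,0,1]])
    d=np.array([(px[0]-c['cx'])/c['fx'],(px[1]-c['cy'])/c['fy']]); u=d.copy()
    for _ in range(30): u=d/(1+c['k1']*(u@u))
    R=np.array(c['R']);t=np.array(c['t']); o=-R.T@t; v=R.T@np.append(u,1)
    return o+v*(z-o[2])/v[2]
E
cat > a.py <<'E'
from h import *
np.set_printoptions(precision=4,suppress=True)
s=ctrl.get_state();print(s['time'],s['eef_pos'],s['eef_rot'],s['width'],s['contact_force'])
a=[]
Z=dict(gauge=0,carriage_mid=.07,pad_top=.062,marked_stop=.041,plain_stop=.041,core=0,bottle=0,level=0)
for cam in('scene','top'):
    im=ctrl.camera(cam);a.append(im);cv2.imwrite(f'pics/{cam}1.png',im)
    for n in Z:
        for r in ctrl.tip_of(n,cam)[:2]: print(cam,n,round(r['score'],2),np.array(r['pixel']),ray(cam,r['pixel'],Z[n]))
E
python3 a.py
```

```text
0.0 [0.1386 0.6091 0.2307] [-0.3508 -3.1219  0.0018] 0.08523953917745108 [-0.1339  0.1192 -0.0524]
scene gauge 0.74 [202.  191.8] [ 0.5337 -0.0659  0.    ]
scene carriage_mid 0.93 [201.1 170.9] [ 0.5388 -0.0599  0.07  ]
scene pad_top 0.48 [200.7 172.3] [ 0.5338 -0.065   0.062 ]
scene marked_stop 0.81 [250.1 198.5] [0.5615 0.0956 0.041 ]
scene plain_stop 0.74 [162.9 162.6] [ 0.502  -0.2174  0.041 ]
scene core 0.97 [127.6 225. ] [ 0.7404 -0.1456  0.    ]
scene bottle 0.6 [293.8 246.8] [0.6391 0.2422 0.    ]
scene level 0.72 [220.1 163.4] [ 0.3649 -0.1056  0.    ]
top gauge 0.65 [330.4 217.1] [ 0.5293 -0.0806  0.    ]
top carriage_mid 0.8 [328.8 212.8] [ 0.5322 -0.065   0.07  ]
top carriage_mid 0.37 [351.7 139.6] [ 0.7224 -0.1352  0.07  ]
top pad_top 0.83 [326.1 211.9] [ 0.5357 -0.0597  0.062 ]
top marked_stop 0.71 [266.3 204.6] [0.5618 0.0915 0.041 ]
top plain_stop 0.71 [345.8 275.6] [ 0.3763 -0.103   0.041 ]
top plain_stop 0.6 [381.3 218.9] [ 0.5166 -0.2034  0.041 ]
top core 0.75 [350.8 139.1] [ 0.7471 -0.1501  0.    ]
top core 0.25 [327.  210.5] [ 0.5475 -0.0725  0.    ]
top bottle 0.95 [213.  181.7] [0.636  0.2367 0.    ]
top level 0.7 [347.3 276. ] [ 0.3736 -0.1153  0.    ]
```

```bash
python3 -c "
import cv2
a=cv2.imread('pics/top1.png');b=cv2.imread('pics/scene1.png')
a=cv2.resize(a[100:320,180:430],None,fx=3,fy=2.7);cv2.imwrite('pics/v1.png',a)
cv2.imwrite('pics/v2.png',cv2.resize(b[110:290,100:340],None,fx=3.2,fy=3.2))"
```

```text
(no output)
```

View pics/v1.png

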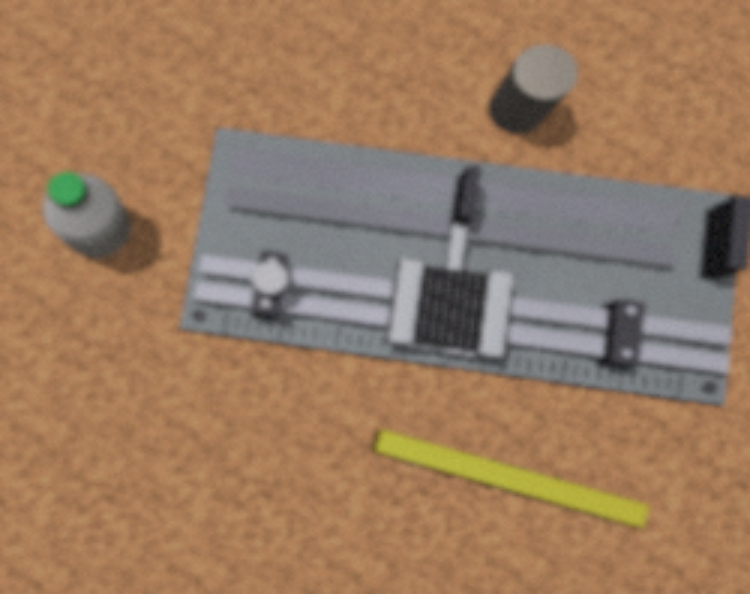

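View pics/v2.png

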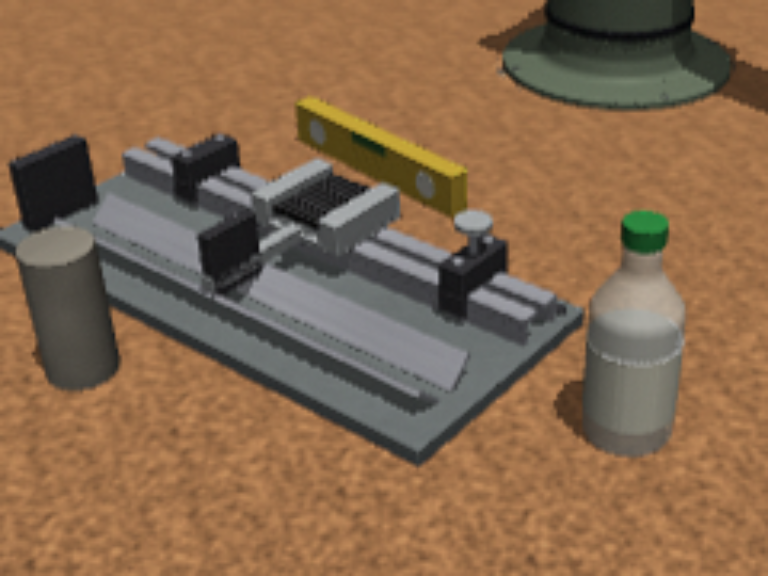

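The top view shows the round-headed pin on the left (+y) stop at about full-image (270, 205). The carriage is at about (330, 214) and the plain stop at about (388, 222). The scene view agrees, so the push is along +y, roughly 0.1 m. The tool's y axis already lies nearly along the rail, so I'll shut the fingers and move over at this height.

```bash
R='[1,-0.09,-0.094,0,0,0,0]'; python3 -m jog '[[[1,-0.09,-0.094,0,0,0,0],[1,-0.09,-0.094,0,0,0,0],[1,-0.09,-0.094,0,0,0,0],[1,-0.09,-0.094,0,0,0,0],[1,-0.09,-0.094,0,0,0,0],[1,-0.09,-0.094,0,0,0,0],[1,-0.09,-0.094,0,0,0,0],[1,-0.09,-0.094,0,0,0,0],[1,-0.09,-0.094,0,0,0,0],[1,-0.09,-0.094,0,0,0,0],[1,-0.09,-0.094,0,0,0,0],[1,-0.09,-0.094,0,0,0,0]]]'
```

```text
time: 1.9
eef_pos: [0.34, 0.2731, 0.2315]
eef_rot: [0.351, 3.122, 0.001]
contact_force: [0.5, 1.0, -0.5]
width: -0.0002
grasp_force: 0.0
```

```bash
python3 - <<'E'
from h import *
f=lambda c,r:ray('top',(180+c/3,100+r/2.7),.016)
p,q=f(182,328),f(722,402);d=p-q;print(p,q,np.linalg.norm(d),np.degrees(np.arctan2(-d[0],d[1])))
E
```

```text
[0.52206182 0.16087679 0.016     ] [ 0.43896465 -0.30515922  0.016     ] 0.47338641107770696 -10.109951230988571
```

The plate edge comes out 0.473 m long (0.480 given), which puts the gauge yaw at about -10.1°. I'll continue to above the carriage and turn about 2.7°.

```bash
python3 -m jog '[[[1,-0.09,-0.094,0,0,0,0],[1,-0.09,-0.094,0,0,0,0],[1,-0.09,-0.094,0,0,0,0],[1,-0.09,-0.094,0,0,0,0],[1,-0.09,-0.094,0,0,0,0],[1,-0.09,-0.094,0,0,0,0],[1,-0.09,-0.094,0,0,0,0],[1,-0.09,-0.094,0,0,0,0],[1,-0.09,-0.094,0,0,0,0],[1,-0.09,-0.094,0,0,0,0],[1,-0.09,-0.094,0,0,0,-0.03],[1,-0.05,-0.05,0,0,0,0]]]'
python3 -m jog '[[[1,0,0,0,0,0,0],[1,0,0,0,0,0,0]]]'
python3 - <<'E'
from h import *
np.set_printoptions(precision=4,suppress=True)
s=ctrl.get_state();print(s['eef_pos'],Rn.from_rotvec(s['eef_rot']).as_matrix())
im=ctrl.camera('wrist');cv2.imwrite('pics/w1.png',im)
for n,z in dict(carriage_mid=.07,pad_top=.062,marked_stop=.041,plain_stop=.041).items():
    for r in ctrl.tip_of(n,'wrist')[:2]: print(n,round(r['score'],2),np.array(r['pixel']),ray('wrist',r['pixel'],z))
E
```

```text
time: 2.9
eef_pos: [0.5346, -0.0505, 0.2314]
eef_rot: [0.277, 3.129, -0.002]
contact_force: [-0.5, -0.3, 0.2]
width: 0.0003
grasp_force: 0.0
time: 3.07
eef_pos: [0.5335, -0.0478, 0.2311]
eef_rot: [-0.28, -3.129, 0.0]
contact_force: [-0.2, 0.6, 0.7]
width: 0.0
grasp_force: 0.0
[ 0.5335 -0.0478  0.2311] [[-0.9841  0.1776 -0.0003]
 [ 0.1776  0.9841 -0.0002]
 [ 0.0003 -0.0002 -1.    ]]
carriage_mid 0.76 [235.5 180.4] [ 0.53   -0.0683  0.07  ]
pad_top 0.61 [239.8 177.4] [ 0.529  -0.0632  0.062 ]
plain_stop 0.85 [126.5 172.9] [ 0.502  -0.2071  0.041 ]
```

View pics/w1.png

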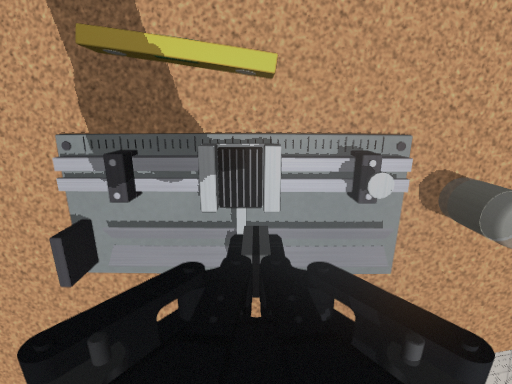

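The wrist view shows the rail running level across the picture. The press plate is centred at about (241, 178), the end blocks span columns 199–281, and the pinned stop block sits at about (365, 178) with its head at (380, 185).

```bash
python3 - <<'E'
from h import *
np.set_printoptions(precision=4,suppress=True)
s=ctrl.get_state();M=Rn.from_rotvec(s['eef_rot']).as_matrix()
for n,p,z in [('pad',(241,177.5),.062),('blockL',(199,180),.07),('blockR',(281,180),.07),('stop left edge',(352.5,178),.066),('head',(380,185.5),.094),('plain',(120,178),.066),('railtop L',(60,157),.04),('railtop R',(411,158),.04)]:
    X=ray('wrist',p,z);print(n,X,'tool',M.T@(X-s['eef_pos']))
E
```

```text
pad [ 0.5296 -0.0619  0.062 ] tool [ 0.0009 -0.0162  0.1694]
blockL [ 0.5222 -0.1101  0.07  ] tool [-0.0003 -0.065   0.1614]
blockR [ 0.5391 -0.0157  0.07  ] tool [-0.0005  0.0309  0.1614]
stop left edge [0.5525 0.0686 0.066 ] tool [0.001  0.1162 0.1655]
head [0.5583 0.0885 0.094 ] tool [-0.0012  0.1369  0.1375]
plain [ 0.5038 -0.2036  0.066 ] tool [ 0.0015 -0.1603  0.1654]
railtop L [ 0.4667 -0.2867  0.04  ] tool [ 0.0235 -0.2486  0.1914]
railtop R [0.5469 0.1534 0.04  ] tool [0.0214 0.1987 0.1915]
```

The end blocks measure 96 mm apart, as specified. I'll centre on the pad (-17 mm along tool y) and descend to just above it.

```bash
python3 -m jog '[[[1,0,-0.068,0,0,0,0],[1,0,0,0.1,0,0,0],[1,0,0,0.1,0,0,0],[1,0,0,0.1,0,0,0],[1,0,0,0.1,0,0,0],[1,0,0,0.1,0,0,0],[1,0,0,0.06,0,0,0],[1,0,0,0.02,0,0,0],[1,0,0,0,0,0,0],[1,0,0,0,0,0,0]]]'
python3 - <<'E'
from h import *
im=ctrl.camera('wrist');cv2.imwrite('pics/w2.png',im)
s=ctrl.get_state();print(s['eef_pos'],s['contact_force'])
im=ctrl.camera('scene');cv2.imwrite('pics/s2.png',cv2.resize(im[120:260,120:320],None,fx=3.9,fy=3.9,interpolation=cv2.INTER_CUBIC))
E
```

```text
time: 4.15
eef_pos: [0.5308, -0.0635, 0.087]
eef_rot: [0.277, 3.129, 0.0]
contact_force: [0.8, 1.2, 1.2]
width: 0.0003
grasp_force: 0.0
[ 0.53103481 -0.06356856  0.08737479] [-0.52437969  0.1190499   0.082144  ]
```

View pics/w2.png

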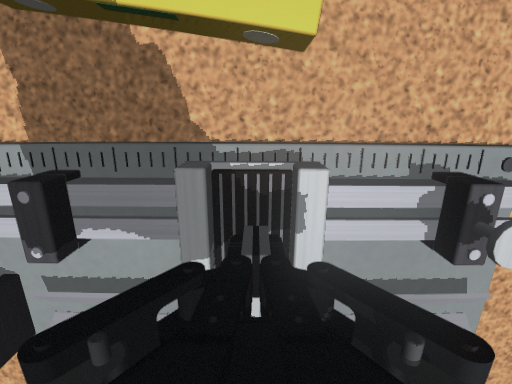

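View pics/s2.png

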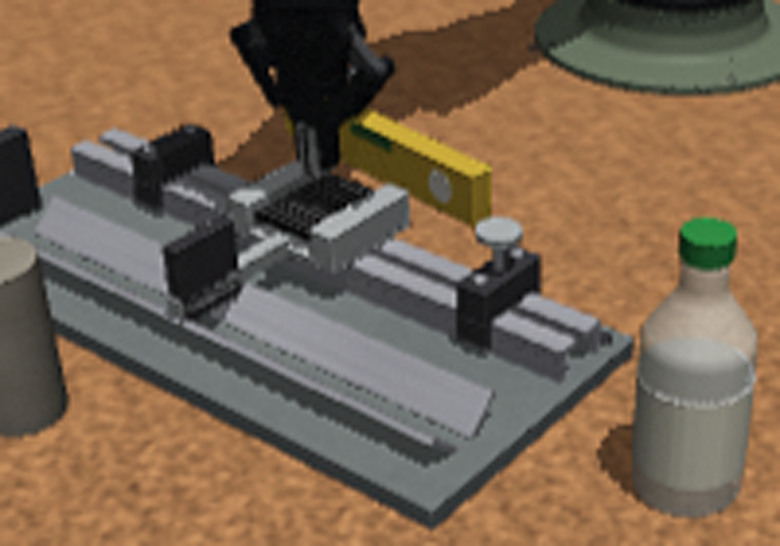

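Wrist view: the fingertip (about column 256, row 228) sits in the channel between columns 211 and 293, so it is well centred. The scene view agrees. I'll descend the last bit in small steps.

```bash
python3 -m jog '[[[1,0,0,0.04,0,0,0],[1,0,0,0.03,0,0,0],[1,0,0,0.016,0,0,0],[1,0,0,0,0,0,0],[1,0,0,0,0,0,0]]]'
python3 -m jog '[[[1,0,0,0.008,0,0,0],[1,0,0,0.004,0,0,0],[1,0,0,0,0,0,0],[1,0,0,0,0,0,0]]]'
```

```text
time: 4.67
eef_pos: [0.5303, -0.0638, 0.0645]
eef_rot: [-0.277, -3.129, 0.0]
contact_force: [-0.5, -0.1, -0.1]
width: 0.0001
grasp_force: 0.0
time: 5.0
eef_pos: [0.5307, -0.0638, 0.0621]
eef_rot: [0.277, 3.129, 0.0]
contact_force: [-1.1, 0.1, 8.1]
width: -0.0003
grasp_force: 3.6
```

Contact came at z = 0.062 with 8 N, just as expected. I'll press about 3.5 mm.

```bash
python3 -m jog '[[[1,0,0,0.006,0,0,0],[1,0,0,0.006,0,0,0],[1,0,0,0.002,0,0,0],[1,0,0,0,0,0,0],[1,0,0,0,0,0,0]]]'
```

```text
time: 5.42
eef_pos: [0.5307, -0.0638, 0.0588]
eef_rot: [0.277, 3.129, 0.0]
contact_force: [-2.3, 0.3, 10.3]
width: 0.0002
grasp_force: 5.0
```

```bash
python3 -m jog '[[[1,0,0.004,0.001,0,0,0],[1,0,0.008,0,0,0,0],[1,0,0.012,0,0,0,0],[1,0,0.012,0,0,0,0],[1,0,0.012,0,0,0,0],[1,0,0.012,0,0,0,0],[1,0,0.008,0,0,0,0],[1,0,0.004,0,0,0,0],[1,0,0,0,0,0,0]]]'
python3 - <<'E'
from h import *
np.set_printoptions(precision=4,suppress=True)
im=ctrl.camera('wrist');cv2.imwrite('pics/w3.png',im)
s=ctrl.get_state();print(s['eef_pos'],s['contact_force'])
E
```

```text
time: 6.17
eef_pos: [0.534, -0.0458, 0.0586]
eef_rot: [0.277, 3.129, 0.0]
contact_force: [-1.5, 0.5, 10.3]
width: 0.0004
grasp_force: 5.1
[ 0.534  -0.0458  0.0586] [-2.0163  1.1218 10.0646]
```

View pics/w3.png

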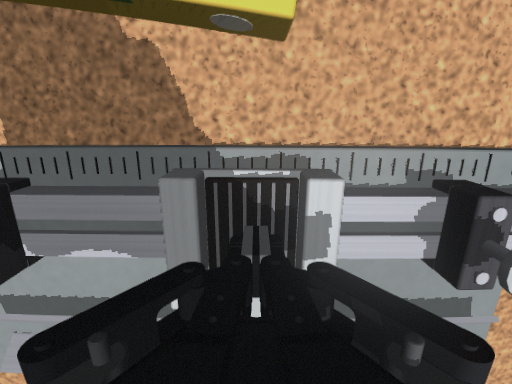

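The carriage follows: the channel is still centred on the fingertip (columns 205–299). The gap from its outer face (column 343) to the pinned stop (about column 450) is roughly 60–67 mm, so I'll continue.

```bash
python3 -m jog '[[[1,0,0.008,0,0,0,0],[1,0,0.014,0,0,0,0],[1,0,0.018,0,0,0,0],[1,0,0.018,0,0,0,0],[1,0,0.018,0,0,0,0],[1,0,0.018,0,0,0,0],[1,0,0.018,0,0,0,0],[1,0,0.018,0,0,0,0],[1,0,0.018,0,0,0,0],[1,0,0.018,0,0,0,0],[1,0,0.012,0,0,0,0],[1,0,0.006,0,0,0,0]]]'
python3 -m jog '[[[1,0,0.006,0,0,0,0],[1,0,0.006,0,0,0,0],[1,0,0.006,0,0,0,0]]]'
```

```text
time: 7.22
eef_pos: [0.5423, -0.0004, 0.0587]
eef_rot: [0.277, 3.128, 0.0]
contact_force: [-1.9, -0.5, 9.8]
width: -0.0002
grasp_force: 5.0
time: 7.47
eef_pos: [0.5431, 0.0036, 0.0587]
eef_rot: [0.277, 3.128, 0.0]
contact_force: [-1.4, -0.4, 10.4]
width: 0.0001
grasp_force: 5.0
```

Travelled about 68 mm so far. I'll approach the stop slowly and watch the force along the rail.

```bash
python3 -m jog '[[[1,0,0.006,0,0,0,0],[1,0,0.006,0,0,0,0],[1,0,0.006,0,0,0,0],[1,0,0.006,0,0,0,0],[1,0,0.006,0,0,0,0],[1,0,0.006,0,0,0,0]]]'
python3 - <<'E'
from h import *
im=ctrl.camera('wrist');cv2.imwrite('pics/w4.png',im[130:300])
s=ctrl.get_state();print(s['eef_pos'],s['contact_force'])
E
```

```text
time: 7.97
eef_pos: [0.5447, 0.0125, 0.0587]
eef_rot: [0.277, 3.128, 0.0]
contact_force: [-1.1, -0.5, 10.4]
width: -0.0001
grasp_force: 5.0
[0.54475637 0.01282998 0.05871518] [-1.09019151 -1.00295793 10.14032125]
```

View pics/w4.png

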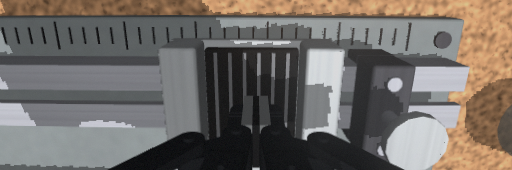

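The carriage (outer edge at column 343) is now close to the stop, with a small gap remaining and no force along the rail yet.

```bash
python3 -m jog '[[[1,0,0.006,0,0,0,0],[1,0,0.006,0,0,0,0],[1,0,0.006,0,0,0,0],[1,0,0.006,0,0,0,0]]]'; python3 -m jog '[[[1,0,0.004,0,0,0,0],[1,0,0.004,0,0,0,0],[1,0,0.004,0,0,0,0]]]'
```

```text
time: 8.35
eef_pos: [0.5457, 0.0184, 0.0587]
eef_rot: [0.277, 3.128, 0.0]
contact_force: [0.0, -1.1, 9.9]
width: -0.0002
grasp_force: 5.0
time: 8.6
eef_pos: [0.5463, 0.0214, 0.0587]
eef_rot: [0.277, 3.128, 0.0]
contact_force: [-1.0, -0.2, 9.9]
width: -0.0002
grasp_force: 5.0
```

```bash
python3 -m jog '[[[1,0,0.004,0,0,0,0],[1,0,0.004,0,0,0,0],[1,0,0.004,0,0,0,0]]]'; python3 -m jog '[[[1,0,0.004,0,0,0,0],[1,0,0.004,0,0,0,0],[1,0,0.004,0,0,0,0]]]'
```

```text
time: 8.85
eef_pos: [0.5468, 0.0243, 0.0587]
eef_rot: [0.277, 3.128, 0.0]
contact_force: [-0.8, -0.9, 10.1]
width: -0.0
grasp_force: 5.0
time: 9.1
eef_pos: [0.5474, 0.0272, 0.0587]
eef_rot: [0.277, 3.128, 0.0]
contact_force: [0.1, -0.8, 10.7]
width: 0.0004
grasp_force: 5.0
```

```bash
python3 -m jog '[[[1,0,0.004,0,0,0,0],[1,0,0.004,0,0,0,0],[1,0,0.004,0,0,0,0]]]'
python3 - <<'E'
from h import *
im=ctrl.camera('wrist');cv2.imwrite('pics/w5.png',cv2.resize(im[150:300,150:512],None,fx=2.2,fy=2.2))
s=ctrl.get_state();print(s['eef_pos'],s['contact_force'])
E
```

```text
time: 9.35
eef_pos: [0.5477, 0.0295, 0.0587]
eef_rot: [0.278, 3.128, -0.001]
contact_force: [-1.4, -8.2, 10.0]
width: 0.0
grasp_force: 5.0
[0.54777638 0.02944323 0.05869763] [-1.28069448 -5.207656    9.85339223]
```

View pics/w5.png

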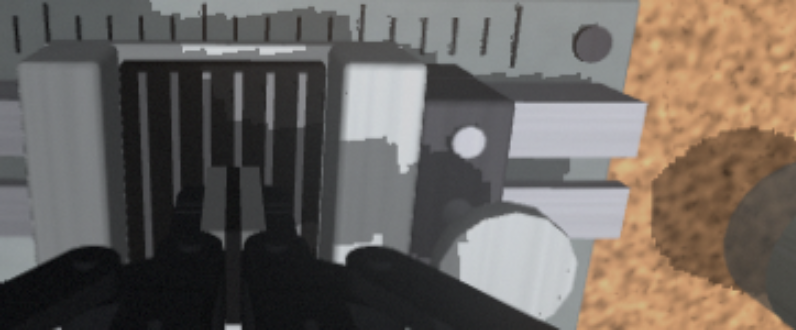

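The carriage's outer edge now meets the stop block with no gap (crop column 425), and the rail force jumped to about 5–8 N, so it is at the stop. I'll lift straight up, holding the light push until the brake bites.

```bash
python3 -m jog '[[[1,0,0,-0.006,0,0,0],[1,0,0,-0.006,0,0,0],[1,0,0,-0.006,0,0,0],[1,0,0,-0.01,0,0,0],[1,0,0,-0.02,0,0,0],[1,0,0,-0.04,0,0,0],[1,0,0,-0.06,0,0,0],[1,0,0,-0.08,0,0,0],[1,0,0,-0.1,0,0,0],[1,0,0,-0.1,0,0,0],[1,0,0,0,0,0,0],[1,0,0,0,0,0,0]]]'
python3 - <<'E'
from h import *
im=ctrl.camera('wrist')
a=cv2.resize(im[90:300,110:450],None,fx=1.8,fy=1.8)
im=ctrl.camera('scene');b=cv2.resize(im[130:240,150:320],None,fx=3.6,fy=3)
cv2.imwrite('pics/f.png',np.vstack([cv2.resize(a,(560,300)),cv2.resize(b,(560,300))]))
s=ctrl.get_state();print(s['eef_pos'],s['contact_force'])
E
```

```text
time: 10.4
eef_pos: [0.5479, 0.0305, 0.1668]
eef_rot: [0.277, 3.127, 0.001]
contact_force: [-0.2, 0.3, -0.4]
width: -0.0
grasp_force: 0.0
[0.54697414 0.0304347  0.16495967] [-0.23217497 -0.30866032 -0.18521074]
```

View pics/f.png

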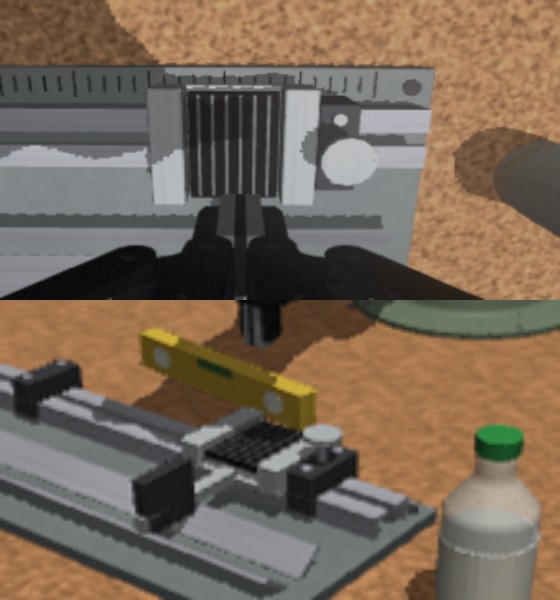

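Both views show the carriage flush against the pinned stop (top panel: its edge and the block meet at about column 319). The plate is up, the arm is clear and the loose things are undisturbed.

```bash
python3 -c "
from workcell import ctrl
print(ctrl.close_job())"
```

```text
the job is handed in; nothing more can be done
None
```

The carriage rests against the pin-marked stop with the plate back up, so the brake should be holding it; the core, bottle and level were left alone, and the job was handed in at about 10.5 s.

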